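# Secure the hard case in its transport cradle

## Robot

A 7-joint arm with a two-finger parallel gripper is mounted at the origin on the work surface. World frame = base frame: x ahead of the robot, y to its left, z up, the work surface at z = 0. Lengths are in m, angles in rad, forces in N, time in s.
With the tool pointing down it reaches from about 0.425 to 0.875 m from the base axis. Payload 4.7 kg.
Tool frame: the origin (TCP) lies at the centre of the arm's flange, where the gripper is bolted on; the fingertips stand 173 mm ahead of it and the grasp point (between the pads) lies bot.grip_depth ahead of it (bot.grip_depth is the distance from the TCP to the grasp point, in m); z points along the fingers, y is the direction in which the jaws open and shut (so a half turn about z gives the same grasp; the last joint's range is limited). The gripper opens to 85 mm and grips with 20 to 120 N. Pads are 22 mm wide; open, the fingers measure 114 mm over their backs; the gripper's body (76 mm by 85 mm) begins 54 mm behind the grasp point. The pads swing forward as they close: fully open they stand 13 mm farther back than shut.
Start: joints at [-1.28, 0.321, -0.07, 1.45, 0.023, 1.371, -0.057], TCP at [0.178, 0.625, 0.405] pointing down, gripper open.
Joint ranges: [-2.86, 2.86], [-0.3, 2.09], [-1.38, 1.24], [0.06, 2.45], [-1.56, 4.7], [0.09, 2.05], [-2.69, 2.69]. Speed limits (rad/s): [2.57, 2.57, 3.14, 3.14, 3.14, 3.14, 3.14].

## Interface

Orientations are given as a unit quaternion [w, x, y, z].
In Python, from plant import bot, cams gives the robot as it stands.
- The arm moves only by the shell command python3 -m crank 'ROWS'. ROWS is text: rows parted by semicolons, each of 7 numbers parted by spaces: the turn, a rotation vector about the tool's x, y, z in degrees, then the shift along the tool's x, y, z in mm, then the closure, from 0 (fully open) to 1 (shut). In form: wx wy wz dx dy dz jaw; .... A call has 1 to 8 rows; each row shifts and turns the commanded pose from where the row before left it, along the tool's axes as they then stand; what a row does not reach is not made up. A row lasts 1/12 s, in which the tool goes at most 41.7 mm and 7.16 degrees, less where a joint would pass 70% of its speed; a pose out of reach is approached as far as the arm can. A call is refused whole if a number of a shift passes 41.7 or a number of a turn 7.16, either way. A call with a gripper value outside its range is refused whole. The fingers move at their own pace and stop on an object; the grip force is fixed at half the most. Time passes only in rows, so rows that do not move let the fingers close. It gives the time, the measured TCP pose, the force and the opening at its end, in the units of the state.
- bot.get_state(): the state, without advancing time (a new reading comes with each control period).
- cams.grab_frame(name): name is "side" or "top" or "wrist"; returns (picture, depth): 400x640x3 uint8, blue, green, red; 400x640 float32, m along the optical axis (not along the pixel's ray), 0 where there is no reading.
- cams.get_calibration(name): a dict with "fx", "fy", "cx", "cy" (pixels), "k1" (the pictures are not rectified: a ray, as slopes to the right and down, at radius r is drawn at 1 + k1 r^2 times it, then the intrinsics apply), "extrinsics" (4x4, takes a point from world to camera coordinates). Camera axes: x right, y up, looking along -z (the intrinsics and any distortion apply to the point x, -y, -z); pixel columns grow to the right and rows downward; lengths in m; the calibration is good to about 2 mm. A picture is of the moment at which its call begins: read the wrist's pose just before it. get_calibration takes no time and is no camera call; for the wrist camera it gives the pose at the moment of the call.
- bot.finish_job(): hands the job in, once; it reports no verdict.
The state is a dict: "t": time; "joints": joint angles; "qvel": joint speeds; "effort": joint torques, N m; "ee_pos": TCP position; "ee_rot": TCP orientation; "contact_force": force on the tool from outside, world axes, zero at the start; "moment": the same for the moment, N m; "gripper_width": opening from 0.0 (shut) to 1.0 (fully open).
Only numpy, scipy, OpenCV 4.12 (cv2) and the standard library are available. Lean on these libraries where they do the work, as an engineer would, in place of code of your own. Each camera call takes 0.05 s, during which the arm holds its last target.

## Task

Secure the black hard case in the yellow cradle: first turn the turnbutton on its post until the bar lies squarely over the case lid, then pull up the lock plunger of the sliding stop on the rail, slide the stop to the next hole towards the case and push the pin fully home there. The plunger has no spring any more, so finish while still holding its knob with the pin home in the hole: do not let go at the end. Leave the tools and other things lying about where they are.

Things in the scene. Friction and masses are not known exactly. Their poses are not given: they have to be found in the camera images.
- cradle: Transport cradle fixed to the bench: a yellow tube frame 230 (its x) by 430 (its y), tubes 22 thick. Origin on the bench under the middle of the frame, z up. Along the cradle's y axis at its x = 0 stand, in order: a perforated steel rail (36 wide, top 55 above the bench, y -195 to -10), a black hard case (240 in x, y -10 to 145, lid top 100 above the bench), and a post with a turnbutton at y = 180. +y of the cradle therefore runs from the rail to the case.
- case_lid (a point): Centre of the top of the case lid, 100 above the bench.
- turnbutton (a joint): Angle (rad) of the turnbutton about its upright pivot on the post, counter-clockwise from above. 0: the bar points along the cradle's -x, clear of the lid; 1.571: the bar points along the cradle's -y, squarely over the lid. Stops at -0.1 and 1.6; stiff (about 0.08 N m), stays where it is left.
- turnbutton_grip (a point): Point on the turnbutton's pivot axis, 134 above the bench, in its upright grip wing, with the turnbutton's axes (its -x is the way the bar points). The bar is 85 x 22 x 8 (65 from the pivot to its tip, its top 112 above the bench); the wing stands on it over the pivot: 40 long along the bar, 10 thick, from 112 to 146 above the bench.
- stop (a joint): Travel (m) of the sliding stop along the rail, towards the case (the cradle's +y). 0: start hole; 0.05: next hole, one pitch (50 mm) nearer the case, its pad then 6 mm off the case; it ends at 0.055, where the pad all but meets the case, and at -0.05. About 4 N of drag, no spring. The stop is an aluminium saddle 56 across the rail and 44 along it, with an upright rubber-faced plate 90 wide from 22 to 34 mm ahead of the plunger, its top 85 above the bench.
- plunger (a joint): Lift (m) of the lock plunger out of the stop, straight up. 0: pin fully home, 12 mm deep in a rail hole; from 0.012 the pin clears the rail; end of travel 0.018. Its spring is gone: about 2.5 N moves it either way and it stays where it is left. Over solid rail it cannot go down. Pin 10 mm with a round nose, holes 14 mm.
- plunger_knob (a point): Middle of the plunger's round black knob (28 across, 34 tall) on top of the stop; 105 above the bench with the pin home, and it rises with the plunger. Below the knob: a steel boss 20 across, up to 84 above the bench.
- next_hole (a point): Mouth of the next hole, on the rail's top (55 above the bench), 50 mm from the start hole towards the case. The knob stands straight above it when the stop is there.
- wrench_grip (a point): Bystander: open-end wrench, 160 long, lying on the case lid; point in its shank.
- tape: Bystander: small roll of tape, 52 across, 24 tall, on the bench inside the frame beside the rail; origin under its centre.
- can: Bystander: spray-can sized can, 56 across, 130 tall; origin under its centre.
- meter_center (a point): Bystander: hand-held meter, 82 x 165 x 36, lying on the bench; its centre.
- battery: Bystander: battery pack, 75 x 110 x 57 tall; origin under its centre.
- mug: Bystander: mug, 82 across, 95 tall; origin under its centre.
- screwdriver_grip (a point): Bystander: screwdriver lying on the bench; point in its handle.

How it is judged:
On the way, in this order (a step that is already met when the one before it is completed fails the run):
1. the turnbutton lies squarely over the lid (within about 0.2 rad) (value of joint turnbutton above 1.37 rad), for 0.2 s.
2. the plunger is pulled: the pin is out of the start hole (value of joint plunger above 0.0105 m), for 0.1 s.
3. the stop is at the next hole and the pin is home in it (value of joint stop between 0.046 and 0.054 m and value of joint plunger below 0.003 m), for 0.2 s.
At the end, for the whole second after the job is handed in: The turnbutton is over the lid (joint above 1.37 rad), the stop is at the next hole (0.050 m, within 4 mm), the pin is home (plunger below 3 mm), and the fingers still hold the plunger (more than 2 N of contact) through the last second (all of step 3 and value of joint turnbutton above 1.37 rad and contact force between the fingers and plunger above 2 N); the arm keeps its last pose, push and grip.
It fails at once if a bystander is shifted by more than 30 mm or lifted (distance of any of wrench_grip, tape, can, meter_center, battery, mug, screwdriver_grip from where it was at the start of the episode above 0.03 m).
It also fails if it takes over 50 s, if anything falls off the work surface, if the arm or the gripper's body presses on something with over 40 N, if the wrist force passes 120 N, or if a joint passes its speed limit or range.

## Working session

There is one attempt and no reset: what is moved stays moved. The work goes in short steps, Python scripts to look and compute and a shell command to move; the robot and the scene stay as the last step left them, time stands still between calls to the robot, and variables do not carry over. Pictures are saved under pics/ and viewed, and the job is handed in when it is done.

```bash
ls; mkdir -p pics
python3 - <<'E'
from plant import bot,cams
import cv2,numpy as np
s=bot.get_state();print(s['t'],s['ee_pos'],s['ee_rot'],bot.grip_depth,s['gripper_width'],s['contact_force'])
for n in("top","side","wrist"):
    p,d=cams.grab_frame(n);cv2.imwrite(f'pics/{n}0.png',p);np.save(f'pics/{n}0.npy',d)
    c=cams.get_calibration(n);print(n,{k:np.round(v,4).tolist() for k,v in c.items()})
E
```

```text
pics
0.0 [0.17762537 0.62504674 0.40360444] [-7.30098901e-05  1.37954301e-01  9.90438135e-01 -9.52453615e-04] 0.1547 1.000300214051347 [-0.22287166  0.4734674  -0.47683037]
top {'fx': 400.6079, 'fy': 400.6079, 'cx': 324.9279, 'cy': 194.9834, 'k1': -0.0873, 'extrinsics': [[-0.022, -0.9997, 0.0075, 0.0183], [0.9935, -0.021, 0.1123, -0.5905], [-0.1121, 0.01, 0.9936, -1.5183], [0.0, 0.0, 0.0, 1.0]]}
side {'fx': 385.0252, 'fy': 385.0252, 'cx': 320.2345, 'cy': 199.986, 'k1': -0.0361, 'extrinsics': [[0.9329, -0.3594, -0.0222, -0.5002], [0.2367, 0.5656, 0.79, -0.2272], [-0.2714, -0.7422, 0.6127, -1.0491], [0.0, 0.0, 0.0, 1.0]]}
wrist {'fx': 288.0217, 'fy': 288.0217, 'cx': 322.7476, 'cy': 195.6731, 'k1': -0.0432, 'extrinsics': [[0.2725, 0.9621, -0.0015, -0.6488], [-0.9265, 0.262, -0.2699, 0.036], [-0.2593, 0.075, 0.9629, -0.3788], [0.0, 0.0, 0.0, 1.0]]}
```

View pics/top0.png

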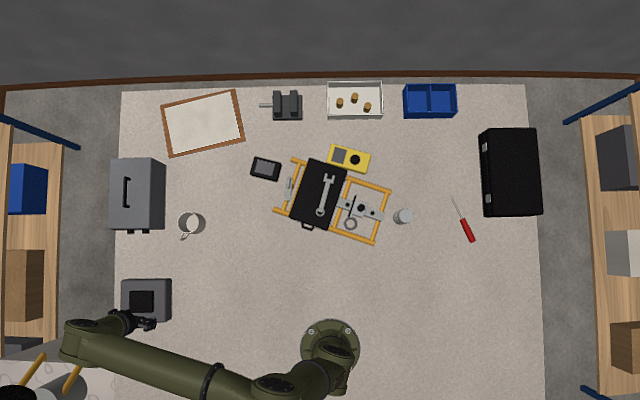

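View pics/side0.png

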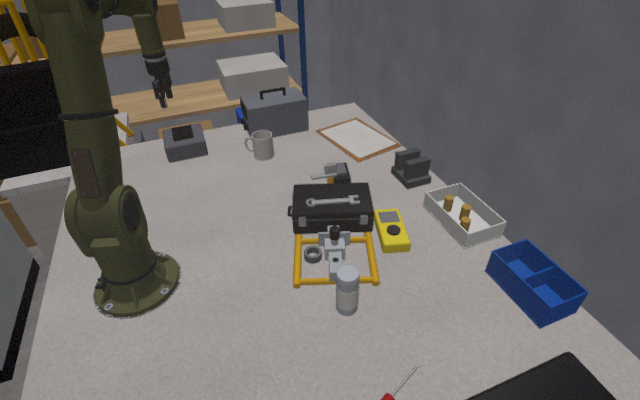

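View pics/wrist0.png

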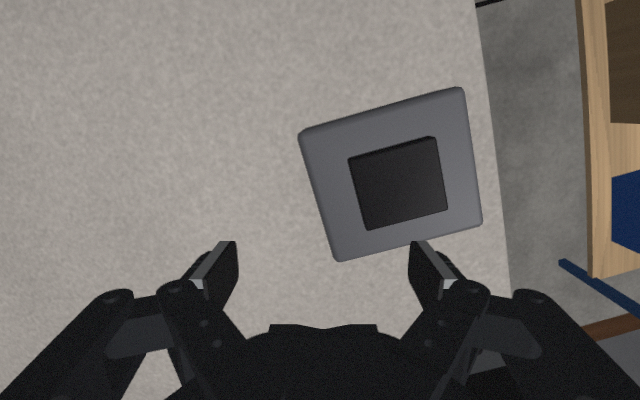

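The cradle is near (330,200) in the top view. Next I zoom in and write the helpers.

```bash
cat > h.py <<'E'
import numpy as np,cv2
from plant import bot,cams
from scipy.spatial.transform import Rotation as R
def undist(c,uv):
    K=np.array([[c['fx'],0,c['cx']],[0,c['fy'],c['cy']],[0,0,1]])
    return cv2.undistortPoints(np.array(uv,float).reshape(-1,1,2),K,np.array([c['k1'],0,0,0,0.]))[:,0]
def ray(c,uv):
    s=undist(c,uv);E=np.array(c['extrinsics'])
    d=np.c_[s[:,0],-s[:,1],-np.ones(len(s))]@E[:3,:3]
    return -E[:3,:3].T@E[:3,3],d
def onz(c,uv,z):
    o,d=ray(c,uv);return o+d*((z-o[2])/d[:,2])[:,None]
def proj(c,P):
    E=np.array(c['extrinsics']);q=np.atleast_2d(P)@E[:3,:3].T+E[:3,3]
    x=q[:,0]/-q[:,2];y=-q[:,1]/-q[:,2];f=1+c['k1']*(x*x+y*y)
    return np.c_[c['fx']*x*f+c['cx'],c['fy']*y*f+c['cy']]
def atdepth(c,uv,D):
    o,d=ray(c,uv);return o+d*np.array([D[int(round(v)),int(round(u))] for u,v in uv])[:,None]
E
python3 - <<'E'
import cv2
p=cv2.imread('pics/top0.png');cv2.imwrite('pics/top0z.png',cv2.resize(p[140:260,260:420],None,fx=5,fy=5,interpolation=cv2.INTER_CUBIC))
p=cv2.imread('pics/side0.png');cv2.imwrite('pics/side0z.png',cv2.resize(p[150:320,270:430],None,fx=3.5,fy=3.5,interpolation=cv2.INTER_CUBIC))
E
```

```text
(no output)
```

View pics/top0z.png

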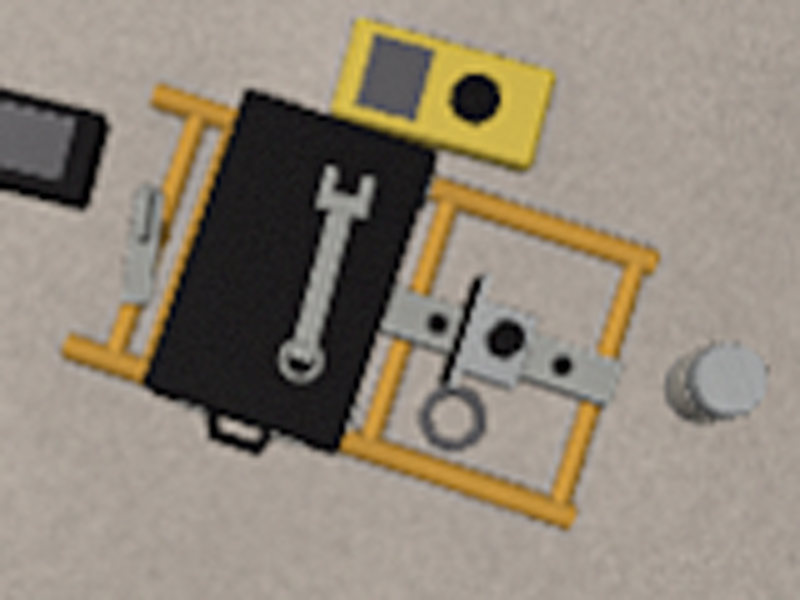

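View pics/side0z.png

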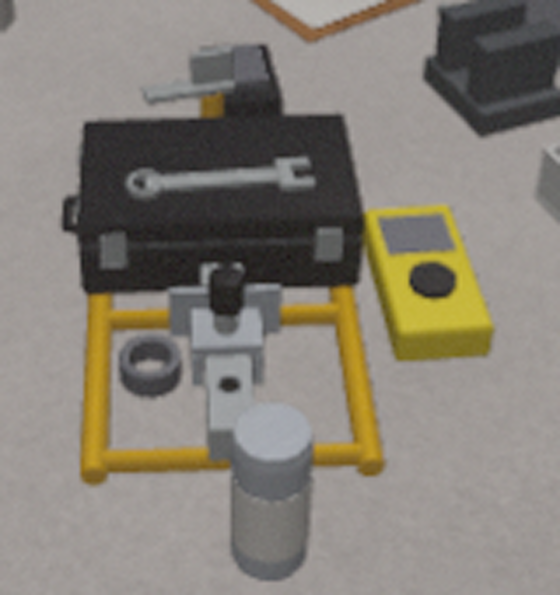

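Run:
```python
from h import *
c=cams.get_calibration('top');D=np.load('pics/top0.npy')
z=lambda u,v:((u+.5)/5-.5+260,(v+.5)/5-.5+140)
P=lambda n,u,v,h:print(n,onz(c,[z(u,v)],h)[0].round(4),'depth',atdepth(c,[z(u,v)],D)[0].round(4))
P('knob',506,338,.122);P('hole_next',437,323,.055);P('hole_prev',562,365,.055)
for q in[(250,92),(437,152),(337,450),(147,382)]:P('lid',*q,.1)
P('wingtop1',153,190,.146);P('wingtop2',145,238,.146);P('bartip',138,300,.112)
for q in[(165,92),(70,345),(570,515),(650,258)]:P('frame',*q,.022)
P('can',728,378,.13);P('tape',453,418,.024);P('batt',45,150,.057);P('meter',445,95,.036)
p=cv2.imread('pics/top0.png');hsv=cv2.cvtColor(p,cv2.COLOR_BGR2HSV)
print(D[170:205:3,280:296:2].round(3))
```

```text
knob [ 0.5332 -0.1232  0.122 ] depth [ 0.5331 -0.1229  0.124 ]
hole_next [ 0.5512 -0.0775  0.055 ] depth [ 0.5512 -0.0775  0.0546]
hole_prev [ 0.517  -0.1719  0.055 ] depth [ 0.5165 -0.1709  0.0626]
lid [0.7238 0.0606 0.1   ] depth [0.7248 0.0608 0.0954]
lid [ 0.6754 -0.0782  0.1   ] depth [ 0.6923 -0.0847  0.0035]
lid [0.4552 0.0015 0.1   ] depth [4.576e-01 3.000e-04 7.100e-03]
lid [0.5081 0.1403 0.1   ] depth [0.5081 0.1403 0.1   ]
wingtop1 [0.6438 0.1306 0.146 ] depth [0.647  0.1322 0.1255]
wingtop2 [0.609  0.1368 0.146 ] depth [0.6125 0.1389 0.12  ]
bartip [0.5677 0.1452 0.112 ] depth [0.5676 0.1451 0.1133]
frame [0.7415 0.1298 0.022 ] depth [0.7424 0.1301 0.0176]
frame [0.543  0.2062 0.022 ] depth [0.5425 0.2056 0.0274]
frame [ 0.403  -0.1784  0.022 ] depth [ 0.403  -0.1785  0.0209]
frame [ 0.6016 -0.2482  0.022 ] depth [ 0.6019 -0.2487  0.0193]
can [ 0.4999 -0.283   0.13  ] depth [ 0.4995 -0.2816  0.1367]
tape [ 0.4799 -0.0898  0.024 ] depth [ 0.4807 -0.0913  0.0032]
batt [0.6908 0.2202 0.057 ] depth [0.6908 0.2201 0.0574]
meter [ 0.7317 -0.0901  0.036 ] depth [ 0.731  -0.0898  0.0393]
[[1.589 1.593 1.6   1.588 1.6   1.597 1.591 1.597]
 [1.592 1.587 1.594 1.596 1.589 1.591 1.589 1.577]
 [1.594 1.589 1.593 1.598 1.593 1.596 1.576 1.569]
 [1.588 1.59  1.587 1.477 1.443 1.472 1.576 1.57 ]
 [1.582 1.588 1.583 1.478 1.443 1.475 1.57  1.571]
 [1.593 1.594 1.582 1.436 1.434 1.472 1.517 1.582]
 [1.584 1.583 1.586 1.472 1.477 1.476 1.562 1.586]
 [1.587 1.586 1.591 1.47  1.464 1.469 1.583 1.582]
 [1.582 1.577 1.584 1.472 1.474 1.47  1.587 1.563]
 [1.582 1.583 1.47  1.465 1.466 1.582 1.588 1.486]
 [1.58  1.573 1.561 1.568 1.475 1.589 1.556 1.473]
 [1.577 1.577 1.572 1.565 1.583 1.583 1.487 1.478]]
```

```bash
cat >> h.py <<'E'
def pose():
    s=bot.get_state();q=s['ee_rot'];return s,np.array(s['ee_pos']),R.from_quat([q[1],q[2],q[3],q[0]])
def info(target=None,jaw_deg=None):
    s,p,r=pose();m=r.as_matrix()
    print('t',round(s['t'],2),'p',p.round(4),'yaw y',round(np.degrees(np.arctan2(m[1,1],m[0,1])),2),'toolz',m[:,2].round(3),'w',round(s['gripper_width'],3),'F',np.round(s['contact_force'],1),'j',np.round(s['joints'],2))
    if target is not None: print('shift tool mm',(m.T@(np.array(target)-p)*1e3).round(1))
E
python3 - <<'E'
from h import *
info([0.58,0.13,0.40])
c=cams.get_calibration('wrist');o,d=ray(c,[(c['cx'],c['cy'])]);s,p,r=pose()
print('cam in tool',r.inv().apply(o-p),r.inv().apply(d))
E
```

```text
t 0.15 p [0.1776 0.6251 0.4039] yaw y 74.14 toolz [-0.    -0.001 -1.   ] w 1.002 F [ 0.3 -0.5  0.2] j [-1.28  0.32 -0.07  1.45  0.02  1.37 -0.06]
shift tool mm [-522.3 -366.3    4.5]
cam in tool [ 0.06807932 -0.00050687  0.03045295] [[-2.69816512e-01  5.68785273e-05  9.62911754e-01]]
```

```bash
python3 -m crank '0 0 0 -15 -10 0 0;0 0 0 -30 -20 0 0;0 0 0 -34 -22 0 0;0 0 0 -34 -22 0 0;0 0 0 -34 -22 0 0;0 0 0 -34 -22 0 0;0 0 0 -34 -22 0 0;0 0 0 -34 -22 0 0' ; python3 -m crank '0 0 0 -34 -22 0 0;0 0 0 -34 -22 0 0;0 0 0 -34 -22 0 0;0 0 0 -34 -22 0 0;0 0 0 -34 -22 0 0;0 0 0 -34 -22 0 0;0 0 0 -30 -20 0 0;0 0 0 -15 -10 0 0'; python3 -m crank '0 0 7 0 0 0 0;0 0 7 0 0 0 0;0 0 7 0 0 0 0;0 0 7 0 0 0 0;0 0 7 0 0 0 0;0 0 7 0 0 0 0;0 0 7 0 0 0 0;0 0 7 0 0 0 0'; python3 -c "
from h import *
info([.63,.145,.4])"
```

```text
t: 0.82
ee_pos: [0.3738, 0.3995, 0.4046]
ee_rot: [-0.0, 0.138, 0.99, 0.0]
contact_force: [0.9, 0.9, 0.5]
gripper_width: 1.0
t: 1.48
ee_pos: [0.5706, 0.1721, 0.4046]
ee_rot: [0.001, 0.141, 0.99, -0.001]
contact_force: [1.2, -0.1, -0.0]
gripper_width: 0.998
t: 2.15
ee_pos: [0.568, 0.1775, 0.4044]
ee_rot: [-0.0, 0.589, 0.808, -0.0]
contact_force: [0.1, -0.1, 0.5]
gripper_width: 0.998
t 2.15 p [0.568  0.1775 0.4044] yaw y 17.8 toolz [-0.001 -0.    -1.   ] w 0.998 F [ 0.1 -0.1  0.5] j [-0.72  0.21  0.43  1.61 -0.09  1.34  0.04]
shift tool mm [-49.9  49.1   4.3]
```

```bash
python3 -m crank '0 0 7 0 0 0 0;0 0 7 0 0 0 0;0 0 7 0 0 0 0;0 0 7 0 0 0 0;0 0 7 0 0 0 0;0 0 7 0 0 0 0;0 0 7 0 0 0 0;0 0 7 0 0 0 0'; python3 -m crank '0 0 7 0 0 0 0;0 0 7 0 0 0 0;0 0 7 0 0 0 0;0 0 7 0 0 0 0;0 0 7 0 0 0 0;0 0 7 0 0 0 0;0 0 7 0 0 0 0;0 0 7 0 0 0 0'; python3 -c "
from h import *
info([.63,.145,.4])"
```

```text
t: 2.82
ee_pos: [0.568, 0.1775, 0.4044]
ee_rot: [-0.0, 0.9, 0.437, -0.0]
contact_force: [0.1, -0.5, -1.0]
gripper_width: 0.999
t: 3.48
ee_pos: [0.568, 0.1775, 0.4044]
ee_rot: [0.0, 0.999, -0.037, -0.0]
contact_force: [0.6, -0.2, 0.3]
gripper_width: 0.997
t 3.48 p [0.568  0.1775 0.4044] yaw y -94.2 toolz [-0. -0. -1.] w 0.997 F [ 0.6 -0.2  0.3] j [-0.9   0.23  0.65  1.62 -0.14  1.34 -1.87]
shift tool mm [64.2 27.9  4.4]
```

```bash
python3 -m crank '0 0 0 16 7 0 0;0 0 0 16 7 0 0;0 0 0 16 7 0 0;0 0 0 16 7 0 0;0 0 0 0 0 0 0'; python3 -c "
from h import *
info()
c=cams.get_calibration('wrist');p,d=cams.grab_frame('wrist');cv2.imwrite('pics/w1.png',p);np.save('pics/w1.npy',d);import pickle;pickle.dump(c,open('pics/w1.pkl','wb'))
"
```

```text
t: 3.9
ee_pos: [0.6319, 0.1429, 0.4041]
ee_rot: [0.001, 0.999, -0.035, 0.001]
contact_force: [-1.8, -0.4, -0.1]
gripper_width: 1.001
t 3.9 p [0.6319 0.1429 0.4041] yaw y -94.06 toolz [ 0.001 -0.003 -1.   ] w 1.001 F [-1.8 -0.4 -0.1] j [-0.78  0.36  0.67  1.48 -0.22  1.38 -1.74]
```

View pics/w1.png

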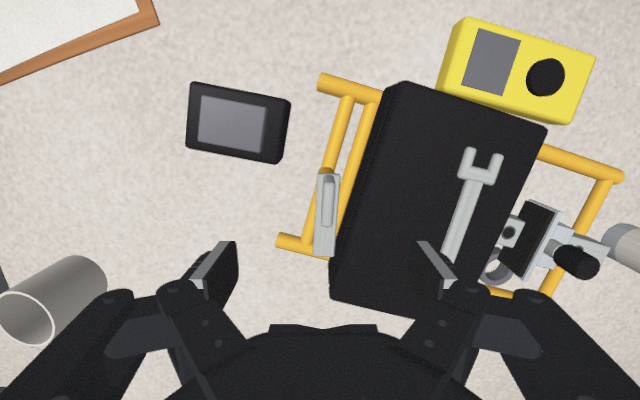

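The wrist view shows the turnbutton bar at x 315–340, y 173–257, with the grip wing near (328,200). The knob is at (578,262).

Run:
```python
import cv2
p=cv2.imread('pics/w1.png');cv2.imwrite('pics/w1z.png',cv2.resize(p[160:270,280:390],None,fx=5,fy=5,interpolation=cv2.INTER_CUBIC))
```

```text
(no output)
```

View pics/w1z.png

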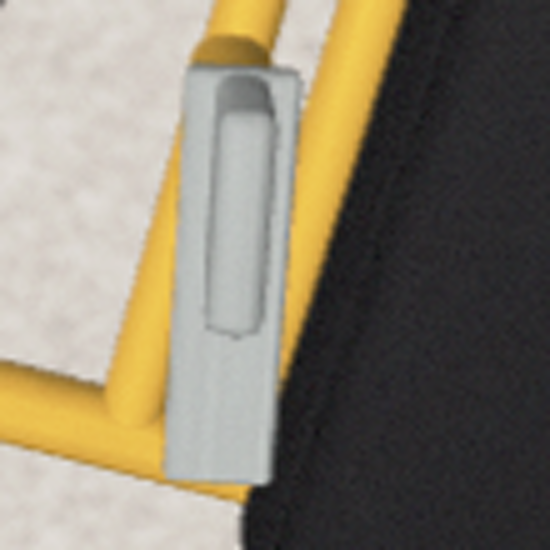

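Run:
```python
from h import *
import pickle
c=pickle.load(open('pics/w1.pkl','rb'))
z=lambda L:[((u+.5)/5-.5+280,(v+.5)/5-.5+160) for u,v in L]
w=onz(c,z([(222,108),(275,110),(207,331),(262,335)]),.146);b=onz(c,z([(188,68),(303,70),(165,482),(272,484)]),.112)
for n,q in(('wing',w),('bar',b)):
    a=q[:2].mean(0);e=q[2:].mean(0);d=e-a
    print(n,q.round(4).tolist(),'len',np.linalg.norm(d),'ang',np.degrees(np.arctan2(d[1],d[0])),'mid',q.mean(0), 'widths',np.linalg.norm(q[1]-q[0]),np.linalg.norm(q[3]-q[2]))
print('bar pivot',b[:2].mean(0)+ (b[2:].mean(0)-b[:2].mean(0))*20/85)
# lid edge & cradle
f=onz(c,[(324,84),(282,240)],.022);print('frame',f)
print('knob',onz(c,[(577,262)],.122))
info([*w.mean(0)[:2],.137+.1547])
```

```text
wing [[0.6489, 0.1394, 0.146], [0.6479, 0.1308, 0.146], [0.6105, 0.1446, 0.146], [0.6091, 0.1353, 0.146]] len 0.03888263284373596 ang 172.8450927426458 mid [0.62912344 0.13752093 0.146     ] widths 0.008595227866956616 0.009343223816470722
bar [[0.6492, 0.1454, 0.112], [0.6473, 0.1242, 0.112], [0.5654, 0.1564, 0.112], [0.5634, 0.135, 0.112]] len 0.08461219649654293 ang 172.63446350878945 mid [0.6063235  0.14024216 0.112     ] widths 0.021259468511743478 0.021498780387504805
bar pivot [0.62853603 0.13737084 0.112     ]
frame [[0.73533851 0.13253091 0.022     ]
 [0.54524099 0.20151573 0.022     ]]
knob [[ 0.54218162 -0.11082044  0.122     ]]
t 3.95 p [0.6309 0.1438 0.4041] yaw y -94.02 toolz [-0.    -0.002 -1.   ] w 1.0 F [-0.3  0.  -0.3] j [-0.78  0.36  0.67  1.48 -0.22  1.38 -1.74]
shift tool mm [ -1.3   6.2 112.4]
```

```bash
python3 -m crank '0 0 3.2 -1.3 6.2 12 0;0 0 0 0 0 25 0;0 0 0 0 0 25 0;0 0 0 0 0 25 0;0 0 0 0 0 20 0;0 0 0 0 0 5.5 0;0 0 0 0 0 0 0.5;0 0 0 0 0 0 0.7'; python3 -c "
from h import *
info([.6288,.1375,.137+.1547])
p,d=cams.grab_frame('wrist');cv2.imwrite('pics/w2.png',p)"
```

```text
t: 4.62
ee_pos: [0.6284, 0.1397, 0.293]
ee_rot: [-0.0, 0.998, -0.061, 0.0]
contact_force: [0.1, 0.6, 0.6]
gripper_width: 0.745
t 4.62 p [0.6284 0.1397 0.293 ] yaw y -97.02 toolz [ 0.001  0.001 -1.   ] w 0.745 F [0.1 0.6 0.6] j [-0.76  0.44  0.65  1.62 -0.28  1.18 -1.75]
shift tool mm [0.7 2.1 1.3]
```

View pics/w2.png

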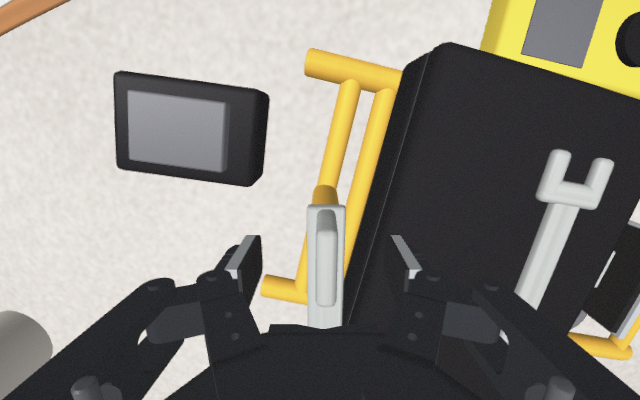

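The wing at u≈327 is centred between the pads (about 245 and 408), so I close on it.

```bash
python3 -m crank '0 0 0 0.5 1 1 0.9;0 0 0 0 0 0 1;0 0 0 0 0 0 1;0 0 0 0 0 0 1;0 0 0 0 0 0 1;0 0 0 0 0 0 1;0 0 0 0 0 0 1;0 0 0 0 0 0 1'; python3 -c "
from h import *
info([.6288,.1375,.137+.1547])"
```

```text
t: 5.33
ee_pos: [0.6291, 0.138, 0.2922]
ee_rot: [-0.0, 0.998, -0.062, 0.001]
contact_force: [-0.9, 0.5, 5.4]
gripper_width: 0.107
t 5.33 p [0.6291 0.138  0.2922] yaw y -97.07 toolz [ 0.001  0.    -1.   ] w 0.107 F [-0.9  0.5  5.4] j [-0.76  0.44  0.65  1.62 -0.28  1.17 -1.74]
shift tool mm [-0.2  0.5  0.5]
```

```bash
python3 -m crank '0 0 -3 0 0 0 1;0 0 -6 0 0 0 1;0 0 -6 0 0 0 1;0 0 -6 0 0 0 1;0 0 -6 0 0 0 1;0 0 -6 0 0 0 1;0 0 -6 0 0 0 1;0 0 -6 0 0 0 1';python3 -m crank '0 0 -6 0 0 0 1;0 0 -6 0 0 0 1;0 0 -6 0 0 0 1;0 0 -6 0 0 0 1;0 0 -5 0 0 0 1;0 0 -3.2 0 0 0 1;0 0 0 0 0 0 1;0 0 0 0 0 0 1'; python3 -c "
from h import *
info()
print(bot.get_state()['moment'])
p,d=cams.grab_frame('wrist');cv2.imwrite('pics/w3.png',p)"
```

```text
t: 6.0
ee_pos: [0.6289, 0.1387, 0.2922]
ee_rot: [-0.001, 0.945, 0.328, 0.001]
contact_force: [-1.7, 0.8, 5.5]
gripper_width: 0.102
t: 6.67
ee_pos: [0.6285, 0.139, 0.2921]
ee_rot: [-0.001, 0.818, 0.575, 0.0]
contact_force: [-3.9, 1.2, 6.5]
gripper_width: 0.107
t 6.67 p [0.6285 0.139  0.2921] yaw y -19.79 toolz [-0.     0.002 -1.   ] w 0.107 F [-3.9  1.2  6.5] j [-0.58  0.4   0.4   1.62 -0.17  1.16 -0.48]
[0.16885475 0.5867682  0.03058543]
```

View pics/w3.png

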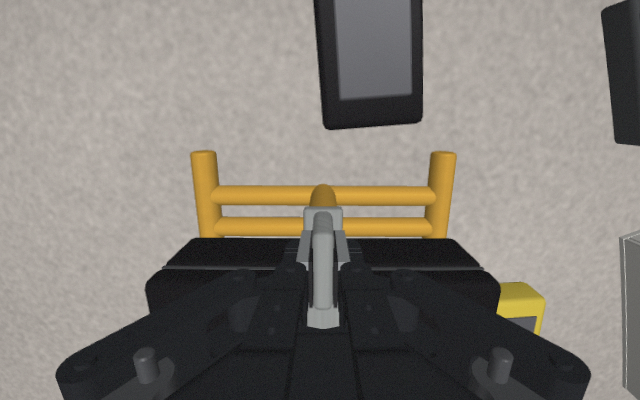

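The bar now points over the lid, jaws at yaw −19.8°. Next: release and rise.

```bash
python3 -m crank '0 0 0 0 0 0 0.7;0 0 0 0 0 0 0.4;0 0 0 0 0 0 0.2;0 0 0 0 0 0 0.2;0 0 0 0 0 -10 0.2;0 0 0 0 0 -30 0;0 0 0 0 0 -35 0;0 0 0 0 0 -35 0'; python3 -c "
from h import *
info([.534,-.124,.40])
p,d=cams.grab_frame('wrist');cv2.imwrite('pics/w4.png',p)"
```

```text
t: 7.38
ee_pos: [0.6285, 0.1379, 0.4025]
ee_rot: [-0.0, 0.819, 0.574, -0.001]
contact_force: [1.0, 0.0, 0.4]
gripper_width: 1.001
t 7.38 p [0.6285 0.1379 0.4025] yaw y -19.88 toolz [-0.001 -0.001 -1.   ] w 1.001 F [1.  0.  0.4] j [-0.59  0.32  0.42  1.49 -0.13  1.36 -0.51]
shift tool mm [-2.784e+02  2.000e-01  2.800e+00]
```

View pics/w4.png

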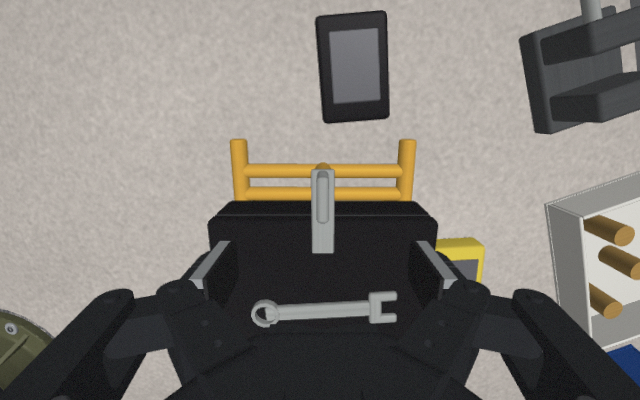

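The bar (u≈323, v 170–253) lies square over the lid and the wrench hasn't moved. Next is the knob.

```bash
python3 -m crank '0 0 0 -20 0 0 0;0 0 0 -38 0 0 0;0 0 0 -40 0 0 0;0 0 0 -40 0 0 0;0 0 0 -40 0 0 0;0 0 0 -40 0 0 0;0 0 0 -38 0 0 0;0 0 0 -22 0 0 0';python3 -m crank '0 0 0 0 0 0 0'; python3 -c "
from h import *
info([.534,-.124,.40])
c=cams.get_calibration('wrist');p,d=cams.grab_frame('wrist');cv2.imwrite('pics/w5.png',p);np.save('pics/w5.npy',d);import pickle;pickle.dump(c,open('pics/w5.pkl','wb'))"
```

```text
t: 8.1
ee_pos: [0.5322, -0.1286, 0.4022]
ee_rot: [0.001, 0.82, 0.572, 0.0]
contact_force: [0.8, -1.0, 0.0]
gripper_width: 1.001
t: 8.18
ee_pos: [0.5319, -0.1304, 0.4024]
ee_rot: [0.001, 0.821, 0.57, -0.0]
contact_force: [-0.8, -0.4, 0.9]
gripper_width: 1.001
t 8.18 p [ 0.5319 -0.1304  0.4024] yaw y -20.45 toolz [ 0.001 -0.002 -1.   ] w 1.001 F [-0.8 -0.4  0.9] j [-0.35  0.11  0.59  1.73 -0.06  1.32 -0.11]
shift tool mm [ 6.7 -0.2  2.4]
```

View pics/w5.png

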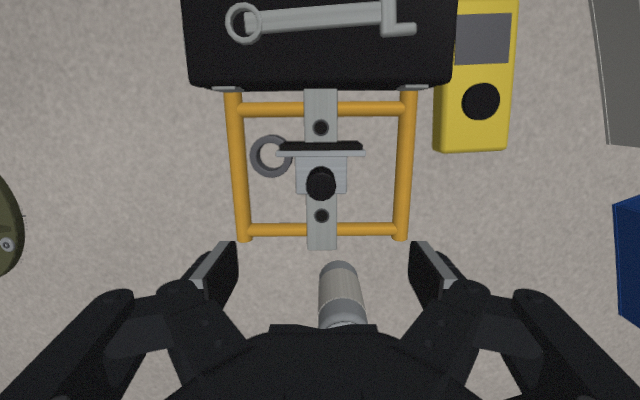

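Run:
```python
import cv2
p=cv2.imread('pics/w5.png');cv2.imwrite('pics/w5z.png',cv2.resize(p[110:240,255:385],None,fx=4.5,fy=4.5,interpolation=cv2.INTER_CUBIC))
```

```text
(no output)
```

View pics/w5z.png

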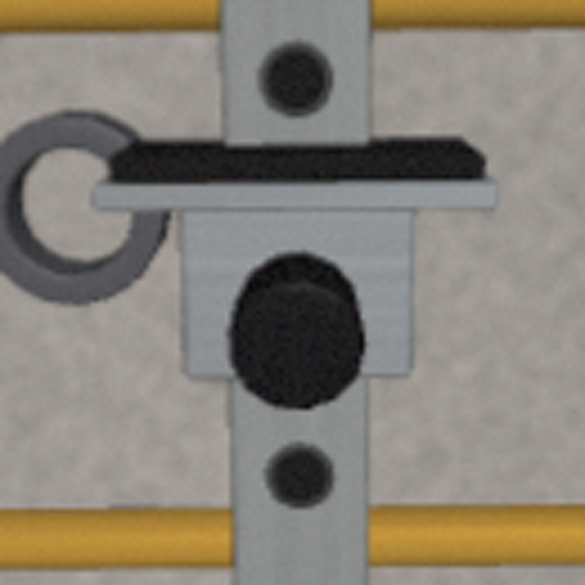

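Run:
```python
from h import *
import pickle
c=pickle.load(open('pics/w5.pkl','rb'))
z=lambda L:[((u+.5)/4.5-.5+255,(v+.5)/4.5-.5+110) for u,v in L]
k=onz(c,z([(298,346),(232,340),(364,340),(298,409)]),.122);print('knob',k.round(4),np.linalg.norm(k[1]-k[2]))
h=onz(c,z([(296,79),(300,475)]),.055);print('holes',h.round(4),'mid',h.mean(0),np.linalg.norm(h[0]-h[1]),np.degrees(np.arctan2(*(h[0]-h[1])[:2])))
f=onz(c,z([(100,182),(497,182)]),.085);print('plate',f,np.linalg.norm(f[0]-f[1]))
info([*k[0,:2],.4])
s=cams.get_calibration('side')
# plate rear lower edge candidates, in zoomed side coords
ex=np.array([.94,-.342,0]);ey=np.array([.342,.94,0]);K=np.array([*h.mean(0)[:2],0])
for zz in(.085,.055,.04,.03,.024,.01):
    q=proj(s,K+ey*.022-ex*.045+[0,0,zz])[0];print(zz,((q-[270,150])*3.5).round(0))
```

```text
knob [[ 0.5332 -0.1246  0.122 ]
 [ 0.5213 -0.1189  0.122 ]
 [ 0.5458 -0.128   0.122 ]
 [ 0.5286 -0.1368  0.122 ]] 0.026177555176168897
holes [[ 0.5496 -0.0784  0.055 ]
 [ 0.5155 -0.1724  0.055 ]] mid [ 0.5325423  -0.12540275  0.055     ] 0.10003603179337567 19.940817811695364
plate [[ 0.50191925 -0.08295424  0.085     ]
 [ 0.58398918 -0.1135216   0.085     ]] 0.08757760161005848
t 8.23 p [ 0.5331 -0.127   0.4022] yaw y -20.24 toolz [ 0.002 -0.    -1.   ] w 1.0 F [-0.1  0.9  0.8] j [-0.35  0.11  0.58  1.73 -0.06  1.32 -0.11]
shift tool mm [ 2.3 -0.8  2.2]
0.085 [169. 292.]
0.055 [170. 320.]
0.04 [170. 333.]
0.03 [170. 342.]
0.024 [171. 347.]
0.01 [171. 359.]
```

Measurements agree: knob at (0.533, −0.125), and the plate bottom is about 40 mm up, so it clears the tape. Next: descend with the jaws across the rail.

```bash
python3 -m crank '0 0 0 1.5 -0.5 12 0;0 0 0 0 0 25 0;0 0 0 0 0 25 0;0 0 0 0 0 25 0;0 0 0 0 0 25 0;0 0 0 0 0 20 0;0 0 0 0 0 9.5 0;0 0 0 0 0 0 0.3'; python3 -c "
from h import *
info([.533,-.125,.2607])
c=cams.get_calibration('wrist');print(proj(c,[.533,-.125,.122]))
p,d=cams.grab_frame('wrist');cv2.imwrite('pics/w6.png',p)"
```

```text
t: 8.9
ee_pos: [0.5337, -0.1196, 0.2567]
ee_rot: [-0.002, 0.818, 0.576, -0.002]
contact_force: [-1.4, 0.3, 0.8]
gripper_width: 0.883
t 8.9 p [ 0.5337 -0.1196  0.2567] yaw y -19.7 toolz [-0.005  0.    -1.   ] w 0.883 F [-1.4  0.3  0.8] j [-0.32  0.25  0.56  1.9  -0.15  1.04 -0.04]
shift tool mm [-5.3  1.1 -4. ]
[[326.27951097 296.15193932]]
```

View pics/w6.png

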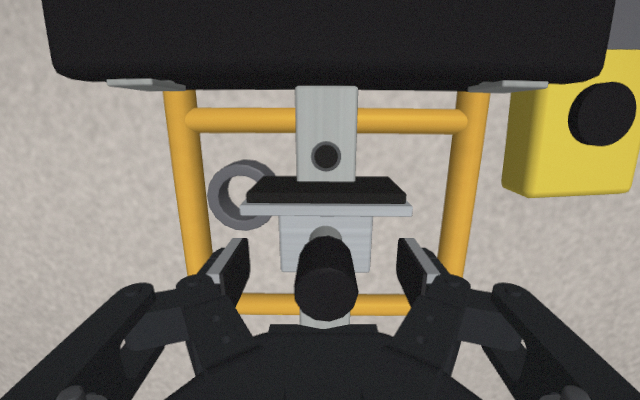

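```bash
python3 -m crank '0 0 0 0 0 0 0.3;0 0 0 0 0 0 0.3;0 0 0 0 0 0 0.3'; python3 -c "
from h import *
info([.533,-.125,.2607])"
```

```text
t: 9.2
ee_pos: [0.5351, -0.1218, 0.2611]
ee_rot: [0.001, 0.818, 0.575, 0.001]
contact_force: [0.3, -0.2, 0.3]
gripper_width: 0.699
t 9.2 p [ 0.5351 -0.1218  0.2611] yaw y -19.85 toolz [ 0.003  0.    -1.   ] w 0.699 F [ 0.3 -0.2  0.3] j [-0.32  0.25  0.56  1.89 -0.15  1.04 -0.04]
shift tool mm [-3.8 -0.9  0.4]
```

```bash
python3 -m crank '0 0 0 -3.5 -0.9 0 0.5;0 0 0 0 0 0 0.8;0 0 0 0 0 0 1;0 0 0 0 0 0 1;0 0 0 0 0 0 1;0 0 0 0 0 0 1;0 0 0 0 0 0 1;0 0 0 0 0 0 1'; python3 -c "
from h import *
info([.533,-.125,.2607])
p,d=cams.grab_frame('wrist');cv2.imwrite('pics/w7.png',p)"
```

```text
t: 9.87
ee_pos: [0.5323, -0.1252, 0.2604]
ee_rot: [0.0, 0.819, 0.574, 0.0]
contact_force: [-2.4, 0.0, 6.6]
gripper_width: 0.311
t 9.87 p [ 0.5323 -0.1252  0.2604] yaw y -19.88 toolz [ 0. -0. -1.] w 0.311 F [-2.4  0.   6.6] j [-0.32  0.24  0.57  1.89 -0.15  1.04 -0.04]
shift tool mm [ 0.4  0.6 -0.3]
```

View pics/w7.png

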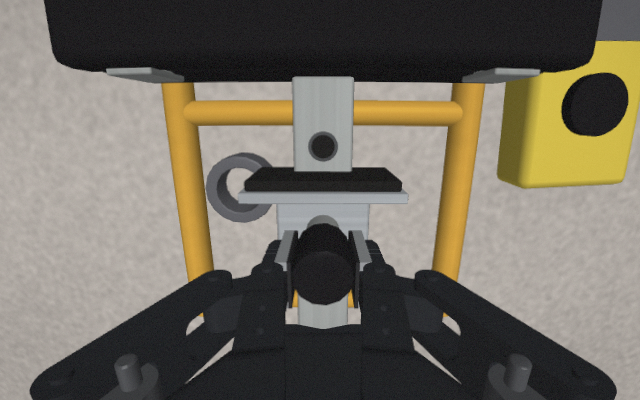

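The knob is held: opening 26 mm, pads either side of it. Next I lift the plunger about 15 mm.

```bash
python3 -m crank '0 0 0 0 0 -3 1;0 0 0 0 0 -4 1;0 0 0 0 0 -4 1;0 0 0 0 0 -4 1;0 0 0 0 0 0 1;0 0 0 0 0 0 1;0 0 0 0 0 0 1'; python3 -c "
from h import *
info([.533,-.125,.2607])"
```

```text
t: 10.5
ee_pos: [0.5323, -0.1251, 0.2752]
ee_rot: [0.0, 0.819, 0.574, 0.0]
contact_force: [-1.8, -3.3, 1.3]
gripper_width: 0.312
t 10.5 p [ 0.5323 -0.1251  0.2752] yaw y -19.87 toolz [ 0. -0. -1.] w 0.312 F [-1.8 -3.3  1.3] j [-0.32  0.23  0.57  1.88 -0.14  1.07 -0.05]
shift tool mm [ 0.4  0.6 14.5]
```

```bash
python3 -m crank '0 0 0 3 0 0 1;0 0 0 7 0 0 1;0 0 0 8 0 0 1;0 0 0 8 0 0 1;0 0 0 8 0 0 1;0 0 0 8 0 0 1;0 0 0 5 0 0 1;0 0 0 3 0 0 1'; python3 -m crank '0 0 0 0 0 0 1;0 0 0 0 0 0 1;0 0 0 0 0 0 1';python3 -c "
from h import *
info([.5495,-.0781,.2752])
p,d=cams.grab_frame('wrist');cv2.imwrite('pics/w8.png',p)"
```

```text
t: 11.17
ee_pos: [0.5496, -0.0774, 0.2748]
ee_rot: [0.0, 0.818, 0.575, -0.0]
contact_force: [-2.1, -3.5, 1.2]
gripper_width: 0.312
t: 11.42
ee_pos: [0.5496, -0.0772, 0.2748]
ee_rot: [-0.0, 0.818, 0.575, 0.001]
contact_force: [2.4, -2.0, 1.7]
gripper_width: 0.312
t 11.42 p [ 0.5496 -0.0772  0.2748] yaw y -19.84 toolz [ 0.001  0.001 -1.   ] w 0.312 F [ 2.4 -2.   1.7] j [-0.38  0.24  0.54  1.86 -0.14  1.07 -0.14]
shift tool mm [-0.9  0.2 -0.4]
```

View pics/w8.png

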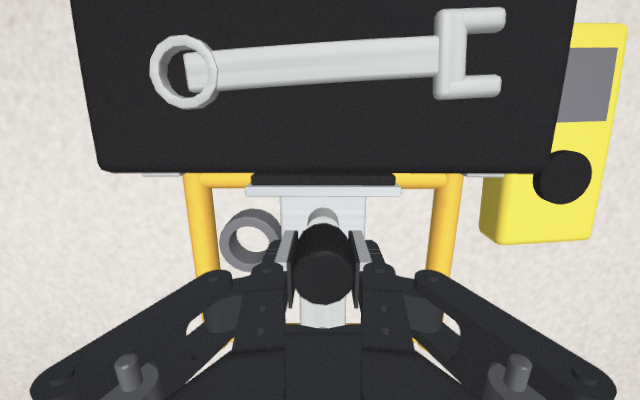

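The stop slid along with the knob: TCP travel is 50.9 mm and the pad is now next to the case. I take back 0.8 mm and push the pin down.

```bash
python3 -m crank '0 0 0 -0.8 0 0 1;0 0 0 0 0 3 1;0 0 0 0 0 3 1;0 0 0 0 0 3 1;0 0 0 0 0 3 1;0 0 0 0 0 3 1;0 0 0 0 0 0 1;0 0 0 0 0 0 1'; python3 -c "
from h import *
info([.5495,-.0781,.2600])"
```

```text
t: 12.13
ee_pos: [0.5494, -0.0779, 0.2604]
ee_rot: [-0.0, 0.818, 0.575, 0.001]
contact_force: [1.3, 3.3, 7.9]
gripper_width: 0.309
t 12.13 p [ 0.5494 -0.0779  0.2604] yaw y -19.83 toolz [ 0.001  0.001 -1.   ] w 0.309 F [1.3 3.3 7.9] j [-0.38  0.26  0.54  1.87 -0.15  1.05 -0.13]
shift tool mm [-0.1  0.1  0.4]
```

The tool is back at its original height, 0.2604. One further small push will check that the pin has bottomed, then I look.

```bash
python3 -m crank '0 0 0 0 0 1 1;0 0 0 0 0 0.5 1;0 0 0 0 0 0 1;0 0 0 0 0 0 1'; python3 -c "
from h import *
info([.5495,-.0781,.2600])
for n in('wrist','side','top'):
    p,d=cams.grab_frame(n);cv2.imwrite(f'pics/{n}9.png',p)
    if n=='side':cv2.imwrite('pics/side9z.png',cv2.resize(p[150:320,270:430],None,fx=3.5,fy=3.5,interpolation=cv2.INTER_CUBIC))
    if n=='top':cv2.imwrite('pics/top9z.png',cv2.resize(p[140:260,260:420],None,fx=5,fy=5,interpolation=cv2.INTER_CUBIC))
"
```

```text
t: 12.47
ee_pos: [0.5495, -0.0781, 0.2603]
ee_rot: [-0.001, 0.818, 0.575, 0.001]
contact_force: [-2.7, 4.5, 16.8]
gripper_width: 0.31
t 12.47 p [ 0.5495 -0.0781  0.2603] yaw y -19.83 toolz [ 0.001  0.002 -1.   ] w 0.31 F [-2.7  4.5 16.8] j [-0.38  0.26  0.54  1.87 -0.15  1.05 -0.12]
shift tool mm [-0.1 -0.   0.3]
```

View pics/wrist9.png

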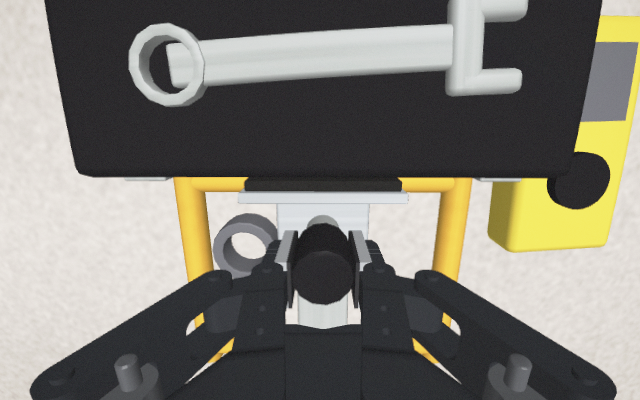

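View pics/side9z.png

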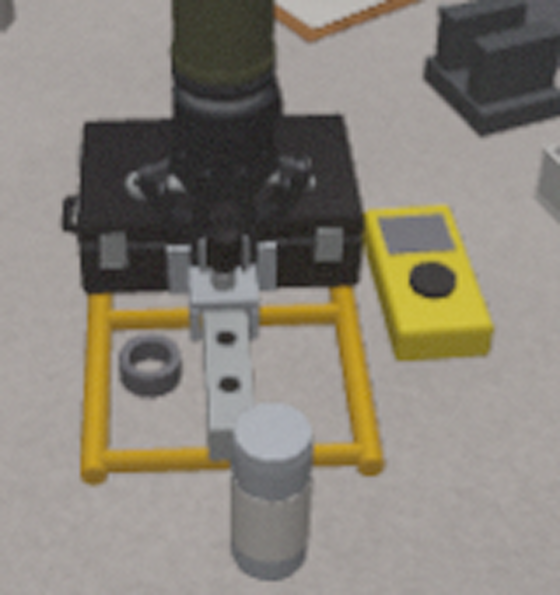

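View pics/top9z.png

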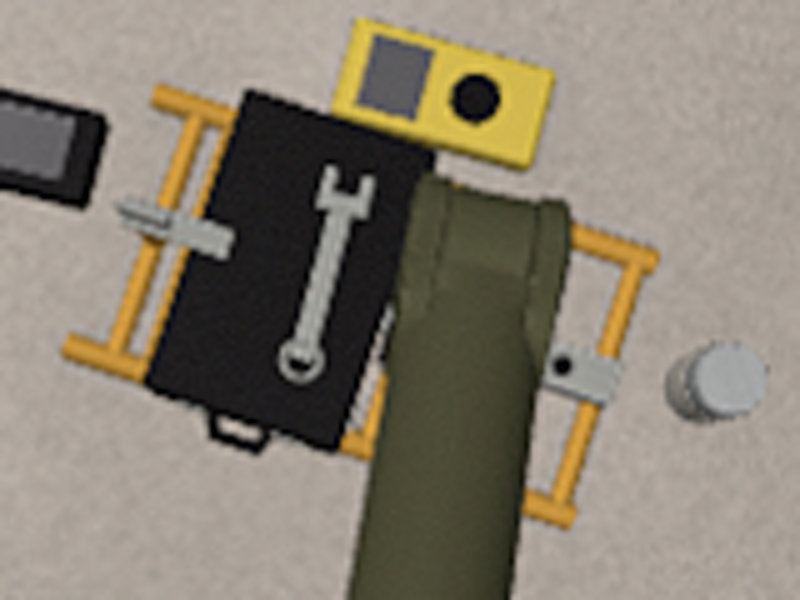

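Two empty holes now show behind the stop. The pin has bottomed: upward force rose from 8 to 17 N with no downward motion. The bar is square over the lid and the bystanders are unmoved, so I hand in while holding the knob.

```bash
python3 -c "
from h import *
bot.finish_job();info()"
```

```text
the job is handed in; nothing more can be done
the job is handed in; nothing more can be done
```

The case is secured in the cradle, and I handed the job in at about 12.6 s with the gripper still holding the plunger knob. The hand-in gives no verdict.

- **Turnbutton:** I turned it about 77°, from about 0.22 rad to about 1.57 rad. The wrist and top pictures show the bar square over the lid.
- **Stop and plunger:** I lifted the plunger about 15 mm, slid the stop to the next hole and pushed the pin down. The tool ended within 1 mm of the hole position I had measured.
- **Pin home:** The tool came back to its height from before the lift (0.2603 m against 0.2604 m). A further 1.5 mm push raised the force from about 8 to 17 N with no downward movement, so the pin is bottomed. Both rail holes behind the stop are visible and empty.
- **Grip:** The opening was 0.31, about 26 mm on the 28 mm knob.
- **Bystanders:** The wrench, tape, can, meter and battery looked unmoved by eye in the last pictures. I did not check the mug and screwdriver again at the end, but the arm did not work near them.

No check failed. The only disagreement was about 10 mm between two estimates of the cradle origin. I did not use either to place the gripper; each grasp was placed from a wrist picture.

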